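# Batch nuts through the treadle hopper into a jar

### The arm

A 7-joint arm with a two-finger parallel gripper is mounted at the origin on the work surface. World frame = base frame: x ahead of the robot, y to its left, z up, the work surface at z = 0. Lengths are in m, angles in rad, forces in N, time in s.
With the tool pointing down it reaches from about 0.35 to 0.9 m from the base axis. Payload 8.1 kg.
Tool frame: the origin (TCP) lies on the centre line of the jaws, within the pads' length; the fingertips stand 11 mm ahead of it and the grasp point (between the pads) lies 8 mm behind it (arm.nose_length is the distance from the TCP to the fingertips, in m); z points along the fingers, y is the line along which they close (so a half turn about z gives the same grasp; the last joint's range is limited). The gripper opens to 92 mm and grips with 3 to 60 N. Pads are 19 mm wide; open, the fingers measure 130 mm over their backs; the gripper's body (75 mm by 190 mm) begins 47 mm behind the grasp point.
Start: joints at [1.135, 0.434, 0.025, 1.573, -0.012, 1.134, -0.075], TCP at [0.204, -0.591, 0.238] pointing down, gripper open.
Joint ranges: [-2.62, 2.62], [-0.44, 2.09], [-1.27, 1.32], [0.08, 2.57], [-1.32, 4.46], [0.12, 2], [-2.74, 2.74]. Speed limits (rad/s): [2.22, 2.22, 3.01, 3.01, 3.14, 3.14, 3.14].

### API

Orientations are given as a rotation vector (axis times angle).
In Python, from cell import arm gives the robot as it stands.
- The arm moves only by the tool jog_arm, never from a script. Its argument "moves" is a list of rows, each a list of 4 numbers: the shift along the tool's x, y, z in m, then the turn about the tool's z in rad. In form: [[tx, ty, tz, spin], ...]. A call has 1 to 20 rows; each row is the pose to reach, as a shift and turn from the pose commanded when the call began, along the tool's axes at that moment; what a row does not reach only later rows make up. A row lasts 1/8 s, in which the tool goes at most 62.5 mm and 10.7 degrees, less where a joint would pass 70% of its speed; a pose out of reach is approached as far as the arm can. A call with a gripper value outside its range is refused whole. "hand" is the finger opening in m, from 0 to 0.0918, set as the call begins (left out, the last holds). The fingers move at their own pace and stop on an object; "newtons" is the grip in N (left out, the last holds). Time passes only in rows, so rows that repeat a pose let the fingers close. It gives the time, the measured TCP pose, the force, the opening and the grip force at its end, in the units of the state.
- arm.observe(): the state, without advancing time (a new reading comes with each control period).
- arm.get_image(name): name is "side" or "top"; returns a dict with "color" (384x512x3 uint8, red, green, blue), "z_map" (384x512 float32, m along the optical axis (not along the pixel's ray), 0 where there is no reading), "fx", "fy", "cx", "cy" (pixels), "rvec" (rotation vector, rad) and "tvec" (3), from world to camera coordinates, as OpenCV has them. Camera axes: x right, y down, z forward; pixel columns grow to the right and rows downward; lengths in m; the calibration is good to about 2 mm. A picture is of the moment at which its call begins.
- arm.sign_off(): hands the job in; it is judged then, once.
The state is a dict: "clock": time; "joints": joint angles; "dq": joint speeds; "joint_efforts": joint torques, N m; "position": TCP position; "ee_rot": TCP orientation; "force": force on the tool from outside, world axes, zero at the start; "ft_torque": the same for the moment, N m; "width": opening from 0.0 (shut) to 1.0 (fully open); "gripper_force": force on a finger pad.
Only numpy, scipy, OpenCV 4.12 (cv2) and the standard library are available. Lean on these libraries where they do the work, as an engineer would, in place of code of your own. Each camera call takes 0.05 s, during which the arm holds its last target. There are 200 camera calls.

### The job

Put all the loose steel nuts lying on the bench into the aluminium scoop with the ones already there, lift the scoop and pour the whole lot into the hopper of the filling stand, and set the scoop back down flat on the bench. Then press the stand's pedal right down to its stop until every nut has dropped into the jar below, and let it up again. Slide the jar carriage out, stand the jar with all its nuts upright in the middle of the black rubber mat, slide the empty carriage fully home, and leave the glue bottle, the closed jar and the screwdriver where they are.

Things in the scene. Friction and masses are not known exactly. Their poses are not given: they have to be found in the camera images.
- nut0: plain steel hex nut, 18 mm across flats (21 mm over corners), 10 mm thick, 17 g; origin at the centre of one face (the underside when it lies as at the start), z along its hole. Starts in the scoop.
- nut1: plain steel hex nut, 18 mm across flats (21 mm over corners), 10 mm thick, 17 g; origin at the centre of one face (the underside when it lies as at the start), z along its hole. Starts in the scoop.
- nut2: plain steel hex nut, 18 mm across flats (21 mm over corners), 10 mm thick, 17 g; origin at the centre of one face (the underside when it lies as at the start), z along its hole. Starts lying flat on the bench in front of the stand or scoop; may be absent.
- nut3: plain steel hex nut, 18 mm across flats (21 mm over corners), 10 mm thick, 17 g; origin at the centre of one face (the underside when it lies as at the start), z along its hole. Starts lying flat on the bench in front of the stand or scoop; may be absent.
- nut4: plain steel hex nut, 18 mm across flats (21 mm over corners), 10 mm thick, 17 g; origin at the centre of one face (the underside when it lies as at the start), z along its hole. Starts lying flat on the bench in front of the stand or scoop; may be absent.
- nut5: plain steel hex nut, 18 mm across flats (21 mm over corners), 10 mm thick, 17 g; origin at the centre of one face (the underside when it lies as at the start), z along its hole. Starts lying flat on the bench in front of the stand or scoop; may be absent.
- scoop: open aluminium scoop, 0.2 kg; origin under the centre of its flat pan, x towards the open mouth. Pan x -50 to +50, 76 mm wide outside, floor and walls 3 mm thick, side and rear walls 28 mm high, mouth without wall. Wooden bar handle behind it (x -50 to -130), 18 mm wide, 22 to 38 mm above the underside. Nuts slide out when it is tilted some 35 degrees.
- scoop_grip (a point): on the scoop handle's axis, 88 mm behind the pan centre, 30 mm above the underside; pinch the 18 mm bar here across its width. Axes as the scoop's.
- filler: the filling stand, fixed; origin on the bench below the hopper's axis, x towards the column at its back, y towards the pedal; the carriage slides out along its -y. Base plates 10 mm thick: x -50 to 50, y -180 to 80 under the carriage; x -90 to 80, y 118 to 193 under the pedal. Column x 75 to 105, y -30 to 30, 160 mm high.
- hopper_mouth (a point): centre of the mouth of the funnel-shaped aluminium hopper, 205 mm above the bench: 154 mm across outside, a cone to a 52 mm throat 63 mm below. A steel gate 77 mm below the mouth shuts the throat while the pedal is up and is fully open only with the pedal at its stop. The jar's rim is 14 mm below the throat's end. Axes as the stand's.
- pedal_pad (a point): top of the rubber pad on the pedal, where to press, 90 mm in front (towards the stand's -x) of the pedal's hinge; about 55 mm above the bench when up, about 27 mm lower at the stop; pad 55 mm by 46 mm.
- pedal (a joint): pedal angle, rad: 0 up, 0.30 fully down at its stop; spring back, about 3 N to start and 10 N at the stop, pressed at the pad.
- carriage (a joint): carriage position, m: 0 fully home under the hopper, 0.13 fully out (along the stand's -y). Stays where it is left, drags with about 1.5 N.
- carriage_grip (a point): centre of the top of the carriage's upright black grip block, 57 mm above the bench: 14 mm wide (stand's x), 26 mm long (stand's y), 42 mm high, 145 mm from the jar's centre, moves with the carriage. Axes as the stand's.
- jar: open white plastic jar, 66 mm outside diameter, 60 mm inside, 100 mm high, base 5 mm, 0.15 kg; origin at the centre of its underside, z up. Starts on the carriage (seat 16 mm above the bench, in a low square rim 8 mm high), under the hopper; can be lifted straight out once the carriage is out.
- mat: black rubber mat fixed to the bench, 110 mm square, 6 mm thick; origin at the centre of its underside.
- glue: bystander: yellow glue bottle, 48 mm diameter, 130 mm high, origin under its centre.
- full_jar: bystander: closed white jar, 62 mm diameter, 100 mm high, origin under its centre.
- screwdriver: bystander: screwdriver lying on the bench at the left, origin near its middle.

How it is judged:
On the way, in this order (a step that is already met when the one before it is completed fails the run):
1. all the nuts are in the scoop and the scoop is lifted clear of the bench (x of nut0 in the frame of scoop between -0.05 and 0.055 m and y of nut0 in the frame of scoop between -0.04 and 0.04 m and z of nut0 in the frame of scoop between -0.005 and 0.05 m and x of nut1 in the frame of scoop between -0.05 and 0.055 m and y of nut1 in the frame of scoop between -0.04 and 0.04 m and z of nut1 in the frame of scoop between -0.005 and 0.05 m and x of nut2 in the frame of scoop between -0.05 and 0.055 m and y of nut2 in the frame of scoop between -0.04 and 0.04 m and z of nut2 in the frame of scoop between -0.005 and 0.05 m and x of nut3 in the frame of scoop between -0.05 and 0.055 m and y of nut3 in the frame of scoop between -0.04 and 0.04 m and z of nut3 in the frame of scoop between -0.005 and 0.05 m and x of nut4 in the frame of scoop between -0.05 and 0.055 m and y of nut4 in the frame of scoop between -0.04 and 0.04 m and z of nut4 in the frame of scoop between -0.005 and 0.05 m and x of nut5 in the frame of scoop between -0.05 and 0.055 m and y of nut5 in the frame of scoop between -0.04 and 0.04 m and z of nut5 in the frame of scoop between -0.005 and 0.05 m and height (world z) of scoop above 0.05 m), for 0.2 s.
2. all the nuts lie in the hopper, with the pedal still up (horizontal distance between each of nut0, nut1, nut2, nut3, nut4, nut5 and hopper_mouth below 0.075 m and z of nut0 in the frame of hopper_mouth between -0.085 and 0.005 m and z of nut1 in the frame of hopper_mouth between -0.085 and 0.005 m and z of nut2 in the frame of hopper_mouth between -0.085 and 0.005 m and z of nut3 in the frame of hopper_mouth between -0.085 and 0.005 m and z of nut4 in the frame of hopper_mouth between -0.085 and 0.005 m and z of nut5 in the frame of hopper_mouth between -0.085 and 0.005 m and value of joint pedal below 0.06 rad), for 0.2 s.
3. the pedal is pressed down to its stop (value of joint pedal above 0.27 rad), for 0.2 s.
4. the pedal is up again and all the nuts are in the jar (x of nut0 in the frame of jar between -0.032 and 0.032 m and y of nut0 in the frame of jar between -0.032 and 0.032 m and z of nut0 in the frame of jar between 0 and 0.095 m and x of nut1 in the frame of jar between -0.032 and 0.032 m and y of nut1 in the frame of jar between -0.032 and 0.032 m and z of nut1 in the frame of jar between 0 and 0.095 m and x of nut2 in the frame of jar between -0.032 and 0.032 m and y of nut2 in the frame of jar between -0.032 and 0.032 m and z of nut2 in the frame of jar between 0 and 0.095 m and x of nut3 in the frame of jar between -0.032 and 0.032 m and y of nut3 in the frame of jar between -0.032 and 0.032 m and z of nut3 in the frame of jar between 0 and 0.095 m and x of nut4 in the frame of jar between -0.032 and 0.032 m and y of nut4 in the frame of jar between -0.032 and 0.032 m and z of nut4 in the frame of jar between 0 and 0.095 m and x of nut5 in the frame of jar between -0.032 and 0.032 m and y of nut5 in the frame of jar between -0.032 and 0.032 m and z of nut5 in the frame of jar between 0 and 0.095 m and value of joint pedal below 0.03 rad), for 0.2 s.
At the end, for the whole second after the job is handed in: Every nut that is present lies in the jar; the jar stands upright (within 0.1 rad), at rest, on the mat within 30 mm of its centre; the carriage is within 10 mm of fully home; the pedal is up; the scoop lies flat on the bench, at rest (all of step 4 and horizontal distance between jar and mat below 0.03 m and z of jar in the frame of mat between 0.002 and 0.012 m and angle between jar's own z axis and vertical below 0.1 rad and linear speed of each of jar, scoop below 0.02 m/s and value of joint carriage below 0.01 m and angle between scoop's own z axis and vertical below 0.12 rad and height (world z) of scoop between -0.008 and 0.008 m); the robot touches nothing.
It fails at once if a bystander (glue bottle, closed jar or screwdriver) is shifted by more than 30 mm or knocked over (distance of any of glue, full_jar, screwdriver from where it was at the start of the episode above 0.03 m or angle between any of glue, full_jar's own z axis and vertical above 0.4 rad).
Of nut2, nut3, nut4, nut5 only 2 to 4 are there at a start; the rules pass over those that are not, and their reading is None.
At some moment in a run one of nut2, nut3, nut4, nut5 may be knocked a few centimetres aside while the robot is not near it.
It also fails if it takes over 210 s, if anything falls off the work surface, if the arm or the gripper's body presses on something with over 40 N, if the wrist force passes 120 N, or if a joint passes its speed limit or range.

## Working session

There is one attempt and no reset: what is moved stays moved. The work goes in short steps, Python scripts to look and compute and a tool call to move; the robot and the scene stay as the last step left them, time stands still between calls to the robot, and variables do not carry over. Pictures are saved under pics/ and viewed, at most 14 in all, crops included, and the job is handed in when it is done.

Besides the shell and the picture viewer there is one more tool, called after "Emit:" by a JSON object that holds its "op" and its "data", one argument or row to a line. jog_arm: Moves the arm, as the interface text tells. Its arguments: {"type":"object","properties":{"moves":{"type":"array"},"hand":{"type":"number"},"newtons":{"type":"number"}},"required":["moves"]}

```bash
mkdir -p pics; ls; cat > h.py <<'E'
import numpy as np, cv2
from cell import arm
from scipy.spatial.transform import Rotation as R
def snap(n,f=None):
    d=arm.get_image(n)
    if f: cv2.imwrite(f,cv2.cvtColor(d["color"],cv2.COLOR_RGB2BGR))
    np.savez(f"/tmp/{n}.npz",**d); return d
def load(n): return np.load(f"/tmp/{n}.npz")
def world(d):
    h,w=d["z_map"].shape; u,v=np.meshgrid(np.arange(w),np.arange(h)); z=d["z_map"]
    c=np.stack([(u-d["cx"])/d["fx"]*z,(v-d["cy"])/d["fy"]*z,z],-1)
    return (c-d["tvec"])@R.from_rotvec(np.ravel(d["rvec"])).as_matrix()
def onplane(d,u,v,h):
    Rm=R.from_rotvec(np.ravel(d["rvec"])).as_matrix(); o=-Rm.T@np.ravel(d["tvec"])
    r=Rm.T@np.array([(u-d["cx"])/d["fx"],(v-d["cy"])/d["fy"],1]); return o+r*(h-o[2])/r[2]
def crop(d,u0,v0,u1,v1,s,f):
    cv2.imwrite(f,cv2.resize(cv2.cvtColor(d["color"][v0:v1,u0:u1],cv2.COLOR_RGB2BGR),None,fx=s,fy=s,interpolation=cv2.INTER_CUBIC))
E
python3 - <<'E'
from h import *
for n in("side","top"):
    d=snap(n,f"pics/{n}0.png"); Rm=R.from_rotvec(np.ravel(d["rvec"])).as_matrix(); print(n,-Rm.T@np.ravel(d["tvec"]),Rm[2],d["fx"])
s=arm.observe(); print(s); print(R.from_rotvec(s["ee_rot"]).as_matrix().round(3))
E
```

```text
pics
side [0.03570869 0.54024293 0.78188935] [ 0.55396968 -0.5355374  -0.63743022] 385.4172984275805
top [0.37546343 0.0178957  1.18417133] [ 0.18469615 -0.01339771 -0.98270435] 391.50649229341036
{'clock': 0.1, 'joints': array([ 1.13541535,  0.43516156,  0.02498446,  1.57400677, -0.01157787,
        1.13400691, -0.07509242]), 'dq': array([ 0.00098474, -0.00102513,  0.00141603, -0.00280909,  0.00072055,
        0.0004725 , -0.00168202]), 'joint_efforts': array([ 2.65751449e-03, -6.69131613e+01,  9.87901613e-01, -3.15150690e+01,
       -6.05405937e-02,  3.72996647e-02,  1.07893532e-04]), 'position': array([ 0.2039625 , -0.5903099 ,  0.23701819]), 'ee_rot': array([-3.09685523e+00, -5.19996663e-01,  6.12302226e-04]), 'force': array([-0.21246688, -0.01877862,  0.14842168]), 'ft_torque': array([ 0.00727316,  0.0417281 , -0.02037403]), 'gripper_force': 0.0, 'width': 1.0018934254156753}
[[ 0.945  0.327 -0.001]
 [ 0.327 -0.945  0.001]
 [-0.    -0.001 -1.   ]]
```

```bash
python3 -c "
import cv2;a=cv2.imread('pics/top0.png');cv2.imwrite('pics/top0b.png',cv2.resize(a,(800,600),interpolation=2))"
```

```text
(no output)
```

View pics/side0.png

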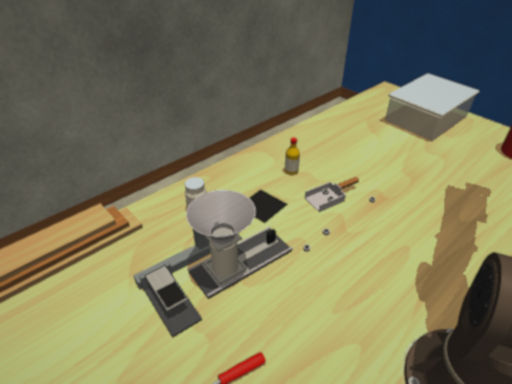

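View pics/top0b.png

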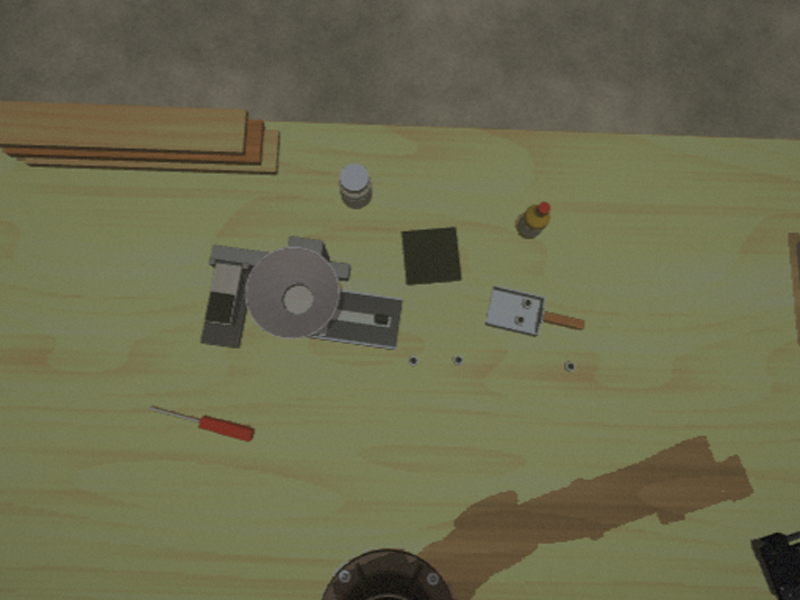

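```bash
python3 - <<'E'
from h import *
d=load("top"); crop(d,125,130,390,250,3,"pics/c1.png")
W=world(d)
for n,(u,v) in dict(nutA=(264,231),nutB=(293,230),nutC=(364,234),nutS1=(337,193),nutS2=(332,205)).items():
    w=W[v-6:v+7,u-6:u+7].reshape(-1,3); print(n,onplane(d,u,v,.01).round(4),np.percentile(w[:,2],[5,50,95]).round(4))
# hopper rim: points z>0.195
m=(W[...,2]>.197)&(W[...,2]<.215)&(W[...,0]>.35)&(W[...,1]>0); p=W[m]; (x,y),r=cv2.minEnclosingCircle(p[:,:2].astype(np.float32)); print("hopper",x,y,r,len(p))
# mat
c=d["color"].astype(int).max(-1); m=(c<50)&(np.abs(W[...,2]-.006)<.006)&(W[...,0]>.5)&(W[...,1]<.05)&(W[...,1]>-.25)
n,l,s,ce=cv2.connectedComponentsWithStats(m.astype(np.uint8)); k=1+s[1:,4].argmax(); p=W[l==k]; print("mat",p.mean(0),cv2.minAreaRect(p[:,:2].astype(np.float32)))
# pedal pad, grip
for nm,lo,hi,b in(("ped",.03,.07,(.35,.6,.28,.6)),("grip",.05,.063,(.4,.6,-.05,.2)),("handle",.03,.045,(.4,.65,-.5,-.2)),("scoopwall",.022,.032,(.4,.65,-.5,-.1))):
    m=(W[...,2]>lo)&(W[...,2]<hi)&(W[...,0]>b[0])&(W[...,0]<b[1])&(W[...,1]>b[2])&(W[...,1]<b[3]); p=W[m]; print(nm,len(p),p.mean(0).round(4),p.min(0).round(3),p.max(0).round(3),cv2.minAreaRect(p[:,:2].astype(np.float32)))
E
```

```text
nutA [ 0.4616 -0.0353  0.01  ] [-0.0032  0.0011  0.012 ]
nutB [ 0.4672 -0.1222  0.01  ] [-0.0028  0.0011  0.0128]
nutC [ 0.4618 -0.3356  0.01  ] [-0.0029  0.0012  0.0129]
nutS1 [ 0.584  -0.2556  0.01  ] [-0.0002  0.0049  0.0264]
nutS2 [ 0.5466 -0.24    0.01  ] [0.0003 0.0049 0.0271]
hopper 0.5529958009719849 0.17330946028232574 0.07671824842691422 611
mat [ 0.67143668 -0.06622177  0.00611592] ((0.6726136803627014, -0.06686447560787201), (0.10626094788312912, 0.10496480017900467), 6.900432586669922)
ped 490 [0.5581 0.3272 0.0539] [0.516 0.3   0.045] [0.6   0.357 0.06 ] ((0.558993935585022, 0.32824844121932983), (0.05070209875702858, 0.08347804099321365), 83.97988891601562)
grip 44 [0.5362 0.0295 0.0564] [0.529 0.018 0.051] [0.544 0.042 0.063] ((0.5363364815711975, 0.02971760183572769), (0.01437507662922144, 0.02343324013054371), 1.110292673110962)
handle 195 [ 0.5471 -0.3116  0.0374] [ 0.525 -0.358  0.03 ] [ 0.593 -0.232  0.043] ((0.5339664816856384, -0.2968025207519531), (0.10389399528503418, 0.07858816534280777), 60.47285079956055)
scoopwall 126 [ 0.5623 -0.2422  0.0273] [ 0.518 -0.337  0.022] [ 0.61  -0.174  0.032] ((0.5587100982666016, -0.258338987827301), (0.15781325101852417, 0.07707571983337402), 78.54473876953125)
```

View pics/c1.png

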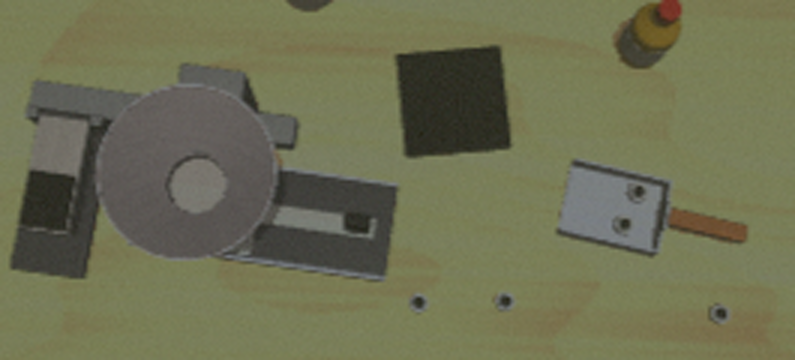

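```bash
cat >> h.py <<'E'
def go(x,y,z,yaw=None,W=None):
    """shift in tool axes from present pose; yaw = heading of tool y (rad, mod pi)"""
    s=arm.observe(); M=R.from_rotvec(s["ee_rot"]).as_matrix(); t=M.T@(np.array([x,y,z])-s["position"]); sp=0
    if yaw is not None:
        cur=np.arctan2(M[1,1],M[0,1]); sp=-((yaw-cur+np.pi/2)%np.pi-np.pi/2)
    print("shift",t.round(4),"spin",round(sp,4),"pos",s["position"].round(4),"t",s["clock"])
E
python3 - <<'E'
from h import *
d=load("top"); c=lambda u,v,z:onplane(d,125+u/3,130+v/3,z)[:2].round(4)
print("nuts",[c(*p,.01) for p in((418,302),(504,301),(719,314))],"in",[c(*p,.013) for p in((638,191),(622,224))])
h0,h1=c(668,218,.038),c(747,233,.038); print("handle",h0,h1,np.degrees(np.arctan2(*(h0-h1)[::-1])))
q=np.array([c(*p,.028) for p in((572,160),(668,182),(655,253),(558,233))]); print(q,q.mean(0))
v=(q[0]-q[1]+q[3]-q[2]); print("scoop yaw",np.degrees(np.arctan2(v[1],v[0])),np.linalg.norm(v)/2,np.linalg.norm(q[0]-q[3]))
print("pad",c(48,200,.055),[c(*p,.055) for p in((28,170),(76,175),(70,233),(20,226))])
a,b=c(222,255,.01),c(383,280,.01); print("stand -y",np.degrees(np.arctan2(*(b-a)[::-1])))
yw=np.arctan2(v[1],v[0]); go(*c(719,314,.01),.1,yw)
E
```

```text
nuts [array([ 0.4626, -0.0363]), array([ 0.4662, -0.1222]), array([ 0.4599, -0.3376])] in [array([ 0.5815, -0.2569]), array([ 0.5472, -0.2404])]
handle [ 0.551  -0.2806] [ 0.5385 -0.3588] 80.91829601370414
[[ 0.6084 -0.1871]
 [ 0.589  -0.2838]
 [ 0.517  -0.2697]
 [ 0.5339 -0.1731]] [ 0.562075 -0.228425]
scoop yaw 79.36423884253067 0.09833943766363525 0.07580402363990979
pad [0.5466 0.3264] [array([0.5754, 0.3482]), array([0.572 , 0.3014]), array([0.5152, 0.3027]), array([0.5204, 0.3512])]
stand -y -97.04655291413862
shift [ 0.3245 -0.1551  0.1372] spin 0.5183 pos [ 0.204  -0.5903  0.237 ] t 0.1
```

Emit:
{"op": "jog_arm", "data": {
  "moves": [
    [0.04,-0.02,0.01,0.1],
    [0.09,-0.045,0.03,0.25],
    [0.145,-0.07,0.05,0.4],
    [0.2,-0.095,0.08,0.518],
    [0.255,-0.12,0.1,0.518],
    [0.3,-0.145,0.12,0.518],
    [0.3245,-0.155,0.137,0.518],
    [0.3245,-0.155,0.137,0.518],
    [0.3245,-0.155,0.137,0.518]
  ],
  "hand": 0.045,
  "newtons": 15
}}

```text
clock: 1.23
position: [0.4595, -0.3391, 0.1008]
ee_rot: [3.127, -0.292, -0.001]
force: [0.1, 0.3, 0.4]
width: 0.489
gripper_force: 0.0
```

```bash
python3 - <<'E'
from h import *
go(.4599,-.3376,.0135,np.radians(80))
d=snap("side"); crop(d,260,130,512,310,3,"pics/s1.png")
t=snap("top")
for p in((.4599,-.3376),(.4662,-.1222),(.4626,-.0363)):
    Rm=R.from_rotvec(np.ravel(t["rvec"])).as_matrix(); q=Rm@np.array([*p,.01])+np.ravel(t["tvec"]); print(t["fx"]*q[:2]/q[2]+[t["cx"],t["cy"]])
E
```

```text
shift [ 0.0002 -0.0016  0.0873] spin -0.0116 pos [ 0.4595 -0.3391  0.1008] t 1.225
[364.66236122 234.66949407]
[293.00873563 230.34534681]
[264.32612827 230.66617151]
```

View pics/s1.png

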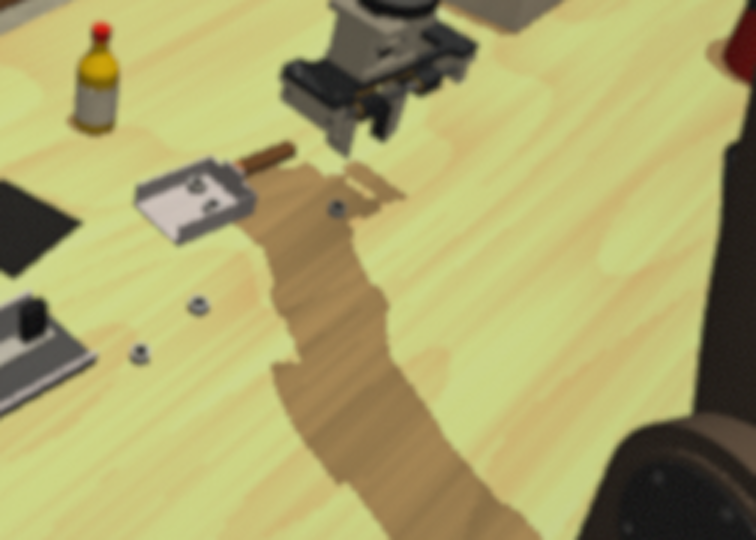

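Emit:
{"op": "jog_arm", "data": {
  "moves": [
    [0,-0.0015,0.03,-0.012],
    [0,-0.0015,0.06,-0.012],
    [0,-0.0015,0.08,-0.012],
    [0,-0.0015,0.087,-0.012],
    [0,-0.0015,0.087,-0.012],
    [0,-0.0015,0.087,-0.012]
  ]
}}

```text
clock: 2.08
position: [0.4609, -0.3374, 0.0147]
ee_rot: [3.129, -0.273, 0.002]
force: [-0.6, -0.0, -1.1]
width: 0.49
gripper_force: 0.0
```

Emit:
{"op": "jog_arm", "data": {
  "moves": [
    [0,0,0,0],
    [0,0,0,0],
    [0,0,0,0],
    [0,0,0,0],
    [0,0,0,0]
  ],
  "hand": 0.005
}}

```text
clock: 2.7
position: [0.4606, -0.3368, 0.0139]
ee_rot: [3.13, -0.272, 0.0]
force: [-0.5, 0.0, 2.8]
width: 0.197
gripper_force: 15.0
```

```bash
python3 - <<'E'
from h import *
d=load("side")
print([onplane(d,260+u/3,130+v/3,.007).round(4) for u,v in((337,209),(199,305),(140,354))])
go(.555,-.235,.036)
E
```

```text
[array([ 0.4611, -0.3329,  0.007 ]), array([ 0.4678, -0.1191,  0.007 ]), array([ 0.4638, -0.0322,  0.007 ])]
shift [ 0.0754 -0.1165 -0.0221] spin 0 pos [ 0.4606 -0.3368  0.0139] t 2.7
```

Emit:
{"op": "jog_arm", "data": {
  "moves": [
    [0,0,-0.03,0],
    [0.01,-0.01,-0.055,0],
    [0.04,-0.06,-0.06,0],
    [0.075,-0.11,-0.06,0],
    [0.091,-0.134,-0.05,0],
    [0.091,-0.134,-0.03,0],
    [0.091,-0.134,-0.014,0],
    [0.091,-0.134,-0.014,0],
    [0.091,-0.134,-0.014,0]
  ]
}}

```text
clock: 3.82
position: [0.5731, -0.2212, 0.0281]
ee_rot: [3.129, -0.274, 0.0]
force: [0.0, 0.8, -0.5]
width: 0.195
gripper_force: 15.0
```

Emit:
{"op": "jog_arm", "data": {
  "moves": [
    [0,0,0,0],
    [0,0,0,0],
    [0,0,-0.02,0],
    [0,0,-0.06,0],
    [0,0,-0.06,0],
    [0,0,-0.06,0]
  ],
  "hand": 0.027
}}

```text
clock: 4.58
position: [0.5731, -0.2204, 0.0877]
ee_rot: [3.13, -0.272, 0.0]
force: [-0.2, -0.3, -0.3]
width: 0.293
gripper_force: 0.0
```

```bash
python3 - <<'E'
from h import *
go(.4668,-.1212,.0135)
E
```

```text
shift [-0.1218 -0.0794  0.0742] spin 0 pos [ 0.5731 -0.2204  0.0877] t 4.575
```

Emit:
{"op": "jog_arm", "data": {
  "moves": [
    [-0.04,-0.025,0,0],
    [-0.08,-0.05,0,0],
    [-0.122,-0.079,0.0,0],
    [-0.122,-0.079,0.02,0],
    [-0.122,-0.079,0.02,0]
  ],
  "hand": 0.045
}}

```text
clock: 5.2
position: [0.4652, -0.1211, 0.0664]
ee_rot: [-3.13, 0.271, 0.005]
force: [-0.1, -0.6, -0.6]
width: 0.488
gripper_force: 0.0
```

```bash
cat >> h.py <<'E'
def nuts(n,box=(.33,.75,-.5,.02),zmax=.03):
    d=snap(n); W=world(d); hsv=cv2.cvtColor(d["color"],cv2.COLOR_RGB2HSV)
    m=(hsv[...,1]<75)&(W[...,2]<zmax)&(W[...,2]>-.02)&(W[...,0]>box[0])&(W[...,0]<box[1])&(W[...,1]>box[2])&(W[...,1]<box[3])
    k,l,s,c=cv2.connectedComponentsWithStats(m.astype(np.uint8))
    for i in range(1,k):
        if s[i,4]>12: print(n,s[i,4],c[i].round(1),onplane(d,*c[i],.007).round(4))
    return d
E
python3 - <<'E'
from h import *
go(.4668,-.1212,.0135)
d=nuts("side"); nuts("top")
crop(d,260,130,400,270,4,"pics/s2.png")
E
```

```text
shift [ 0.0018 -0.0002  0.0529] spin 0 pos [ 0.4652 -0.1211  0.0664] t 5.2
side 29 [291.  168.7] [ 0.7436 -0.2622  0.007 ]
side 20 [309.9 189.8] [ 0.6236 -0.2245  0.007 ]
side 600 [265.1 205.4] [ 0.6648 -0.0673  0.007 ]
side 58 [265.1 229.8] [0.5892 0.0037 0.007 ]
side 31 [325.8 231.5] [ 0.4693 -0.1187  0.007 ]
side 124 [282.4 244.3] [0.5172 0.0068 0.007 ]
side 31 [306.5 247.6] [ 0.4652 -0.0329  0.007 ]
top 2700 [282. 179.] [ 0.6228 -0.087   0.007 ]
top 40 [308.8 162.1] [ 0.6792 -0.1696  0.007 ]
top 138 [371.7 166.3] [ 0.6724 -0.3653  0.007 ]
top 17 [402.6 167.8] [ 0.6708 -0.4621  0.007 ]
top 628 [390.6 181.3] [ 0.6266 -0.4227  0.007 ]
top 26 [410.3 196.5] [ 0.5812 -0.4822  0.007 ]
top 82 [395.5 207.2] [ 0.5466 -0.4349  0.007 ]
top 713 [385.2 218.3] [ 0.5116 -0.4024  0.007 ]
top 13 [412.6 230.8] [ 0.4763 -0.4843  0.007 ]
top 29 [252.8 241.5] [ 0.4295 -0.0028  0.007 ]
top 18 [254.  254.8] [ 0.3906 -0.0075  0.007 ]
top 151 [373.6 257.4] [ 0.3935 -0.3636  0.007 ]
top 94 [386.5 278.1] [ 0.3344 -0.4002  0.007 ]
```

View pics/s2.png

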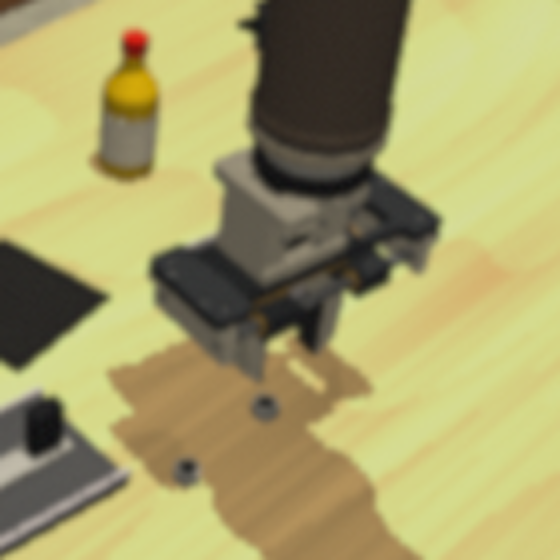

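Emit:
{"op": "jog_arm", "data": {
  "moves": [
    [0.002,0,0.03,0],
    [0.002,0,0.045,0],
    [0.002,0,0.053,0],
    [0.002,0,0.053,0],
    [0.002,0,0.053,0]
  ]
}}

```text
clock: 5.92
position: [0.469, -0.1221, 0.0152]
ee_rot: [3.13, -0.272, 0.001]
force: [-0.1, -0.3, 0.8]
width: 0.49
gripper_force: 0.0
```

Emit:
{"op": "jog_arm", "data": {
  "moves": [
    [0,0,0,0],
    [0,0,0,0],
    [0,0,0,0],
    [0,0,0,0],
    [0,0,0,0]
  ],
  "hand": 0.005
}}

```text
clock: 6.55
position: [0.4688, -0.122, 0.0149]
ee_rot: [3.13, -0.272, 0.0]
force: [-0.8, 0.2, 2.8]
width: 0.202
gripper_force: 15.0
```

```bash
python3 - <<'E'
from h import *
go(.561,-.215,.030)
E
```

```text
shift [ 0.1069  0.0758 -0.0151] spin 0 pos [ 0.4688 -0.122   0.0149] t 6.55
```

Emit:
{"op": "jog_arm", "data": {
  "moves": [
    [0,0,-0.03,0],
    [0.01,0.01,-0.055,0],
    [0.045,0.035,-0.06,0],
    [0.08,0.065,-0.06,0],
    [0.096,0.076,-0.05,0],
    [0.096,0.076,-0.03,0],
    [0.096,0.076,-0.015,0],
    [0.096,0.076,-0.015,0],
    [0.096,0.076,-0.015,0]
  ]
}}

```text
clock: 7.68
position: [0.5503, -0.2132, 0.0301]
ee_rot: [3.13, -0.271, 0.001]
force: [-0.1, 0.8, 0.5]
width: 0.201
gripper_force: 15.0
```

Emit:
{"op": "jog_arm", "data": {
  "moves": [
    [0,0,0,0],
    [0,0,0,0],
    [0,0,-0.02,0],
    [0,0,-0.06,0],
    [0,0,-0.06,0],
    [0,0,-0.06,0]
  ],
  "hand": 0.027
}}

```text
clock: 8.43
position: [0.55, -0.2133, 0.0897]
ee_rot: [3.13, -0.272, 0.0]
force: [0.0, 0.8, -1.3]
width: 0.295
gripper_force: 0.0
```

```bash
python3 - <<'E'
from h import *
go(.463,-.0355,.014)
nuts("side",(.35,.5,-.3,.02))
E
```

```text
shift [-0.1164 -0.1601  0.0757] spin 0 pos [ 0.55   -0.2133  0.0897] t 8.425
side 41 [306.6 247. ] [ 0.4664 -0.0348  0.007 ]
side 26 [288.3 249. ] [0.4946 0.0069 0.007 ]
```

Emit:
{"op": "jog_arm", "data": {
  "moves": [
    [-0.03,-0.04,0,-0.17],
    [-0.06,-0.08,0,-0.34],
    [-0.09,-0.12,0,-0.52],
    [-0.114,-0.159,0.0,-0.7],
    [-0.114,-0.159,0.03,-0.7],
    [-0.114,-0.159,0.03,-0.7]
  ],
  "hand": 0.04
}}

```text
clock: 9.22
position: [0.4632, -0.0368, 0.0579]
ee_rot: [-3.032, -0.819, 0.007]
force: [-0.7, -1.0, 0.4]
width: 0.436
gripper_force: 0.0
```

```bash
python3 - <<'E'
from h import *
go(.4645,-.0362,.014)
d=nuts("side",(.35,.5,-.3,.02))
crop(d,250,180,350,270,5,"pics/s3.png")
E
```

```text
shift [0.0016 0.0002 0.0439] spin 0 pos [ 0.4632 -0.0368  0.0579] t 9.225
side 33 [306.4 247.2] [ 0.4661 -0.0337  0.007 ]
side 24 [288.2 249.2] [0.4943 0.0079 0.007 ]
```

View pics/s3.png

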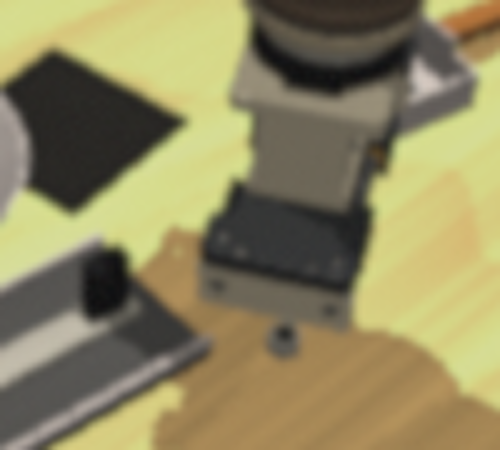

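Emit:
{"op": "jog_arm", "data": {
  "moves": [
    [0.0015,0,0.02,0],
    [0.0015,0,0.035,0],
    [0.0015,0,0.044,0],
    [0.0015,0,0.044,0],
    [0.0015,0,0.044,0]
  ]
}}

```text
clock: 9.9
position: [0.4668, -0.0364, 0.0161]
ee_rot: [3.033, 0.817, 0.001]
force: [0.5, 0.0, -0.2]
width: 0.437
gripper_force: 0.0
```

Emit:
{"op": "jog_arm", "data": {
  "moves": [
    [0,0,0,0],
    [0,0,0,0],
    [0,0,0,0],
    [0,0,0,0],
    [0,0,0,0]
  ],
  "hand": 0.005
}}

```text
clock: 10.52
position: [0.4667, -0.0363, 0.0159]
ee_rot: [3.033, 0.818, 0.001]
force: [0.0, 0.0, 4.0]
width: 0.204
gripper_force: 15.0
```

```bash
python3 - <<'E'
from h import *
go(.563,-.228,.034,np.radians(80))
E
```

```text
shift [-0.0131  0.2141 -0.0181] spin 0.7013 pos [ 0.4667 -0.0363  0.0159] t 10.525
```

Emit:
{"op": "jog_arm", "data": {
  "moves": [
    [0,0,-0.03,0],
    [0,0.01,-0.055,0.1],
    [-0.005,0.05,-0.06,0.25],
    [-0.01,0.1,-0.06,0.42],
    [-0.013,0.15,-0.06,0.57],
    [-0.013,0.2,-0.06,0.701],
    [-0.013,0.213,-0.05,0.701],
    [-0.013,0.213,-0.03,0.701],
    [-0.013,0.213,-0.017,0.701],
    [-0.013,0.213,-0.017,0.701]
  ]
}}

```text
clock: 11.78
position: [0.5613, -0.2259, 0.0315]
ee_rot: [-3.129, 0.271, 0.004]
force: [-0.3, 0.4, 0.4]
width: 0.201
gripper_force: 15.0
```

Emit:
{"op": "jog_arm", "data": {
  "moves": [
    [0,0,0,0],
    [0,0,0,0],
    [0,0,-0.02,0],
    [0,0,-0.07,0],
    [0,0,-0.12,0],
    [0.05,0.15,-0.12,-0.17],
    [0.05,0.15,-0.12,-0.34],
    [0.05,0.15,-0.12,-0.5],
    [0.05,0.15,-0.12,-0.68],
    [0.05,0.15,-0.12,-0.68]
  ],
  "hand": 0.027
}}

```text
clock: 13.02
position: [0.5854, -0.3838, 0.153]
ee_rot: [-3.042, -0.783, -0.001]
force: [-0.4, 0.1, 0.5]
width: 0.293
gripper_force: 0.0
```

```bash
python3 - <<'E'
from h import *
d=nuts("side",(.35,.75,-.5,.02))
crop(d,280,150,400,250,5,"pics/s4.png")
E
```

```text
side 32 [291.1 168.5] [ 0.7439 -0.2629  0.007 ]
side 778 [324.1 196.1] [ 0.5729 -0.2344  0.007 ]
side 605 [265.2 205.4] [ 0.6646 -0.0676  0.007 ]
side 53 [265.3 229.8] [0.5887 0.0033 0.007 ]
side 122 [282.4 244.3] [0.5172 0.0067 0.007 ]
```

View pics/s4.png

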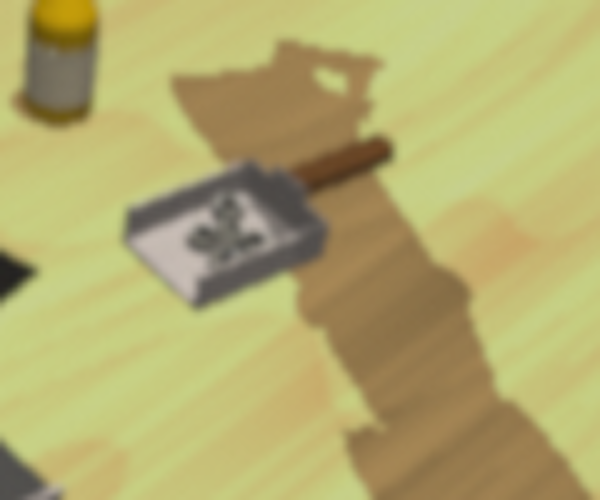

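```bash
python3 - <<'E'
from h import *
go(.546,-.315,.023,np.radians(170))
t=snap("top"); W=world(t); hsv=cv2.cvtColor(t["color"],cv2.COLOR_RGB2HSV)
E
```

```text
shift [-0.0021 -0.0788  0.1301] spin -0.8943 pos [ 0.5857 -0.3831  0.1531] t 13.075
```

Emit:
{"op": "jog_arm", "data": {
  "moves": [
    [-0.002,-0.03,0,-0.17],
    [-0.002,-0.06,0,-0.34],
    [-0.002,-0.079,0.02,-0.52],
    [-0.002,-0.079,0.04,-0.7],
    [-0.002,-0.079,0.05,-0.87],
    [-0.002,-0.079,0.06,-0.894],
    [-0.002,-0.079,0.06,-0.894]
  ],
  "hand": 0.05
}}

```text
clock: 14.0
position: [0.5453, -0.3148, 0.0922]
ee_rot: [-2.406, -2.018, 0.001]
force: [-0.5, -0.2, 0.1]
width: 0.545
gripper_force: 0.0
```

```bash
python3 - <<'E'
from h import *
go(.546,-.315,.023,np.radians(170))
E
```

```text
shift [-0.0001  0.0008  0.0692] spin -0.0006 pos [ 0.5453 -0.3148  0.0922] t 14.0
```

Emit:
{"op": "jog_arm", "data": {
  "moves": [
    [0,0,0.03,0],
    [0,0,0.05,0],
    [0,0,0.07,0],
    [0,0,0.07,0],
    [0,0,0.07,0]
  ]
}}

```text
clock: 14.62
position: [0.546, -0.3154, 0.0232]
ee_rot: [2.403, 2.023, 0.0]
force: [0.7, -0.0, -0.0]
width: 0.542
gripper_force: 0.0
```

Emit:
{"op": "jog_arm", "data": {
  "moves": [
    [0,0,0,0],
    [0,0,0,0],
    [0,0,0,0],
    [0,0,0,0],
    [0,0,0,0],
    [0,0,0,0]
  ],
  "hand": 0.01,
  "newtons": 55
}}

```text
clock: 15.38
position: [0.5461, -0.3155, 0.0231]
ee_rot: [2.402, 2.023, 0.001]
force: [2.0, -0.4, 2.4]
width: 0.189
gripper_force: 54.1
```

Emit:
{"op": "jog_arm", "data": {
  "moves": [
    [0,0,-0.005,0],
    [0,0,-0.01,0],
    [0,0,-0.015,0],
    [0,0,-0.02,0],
    [0,0,-0.02,0]
  ]
}}

```text
clock: 16.0
position: [0.5459, -0.3154, 0.0432]
ee_rot: [2.403, 2.023, 0.0]
force: [-0.0, -0.2, -1.9]
width: 0.19
gripper_force: 54.1
```

```bash
python3 - <<'E'
from h import *
d=snap("side")
crop(d,280,130,420,250,4,"pics/s5.png")
E
```

```text
(no output)
```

View pics/s5.png

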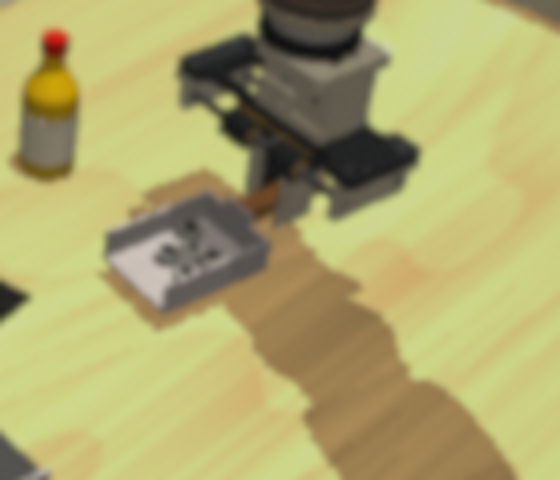

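Emit:
{"op": "jog_arm", "data": {
  "moves": [
    [0,0,-0.01,0],
    [0,0,-0.03,0],
    [0,0,-0.055,0],
    [0,0,-0.08,0],
    [0,0,-0.105,0],
    [0,0,-0.13,0],
    [0,0,-0.155,0],
    [0,0,-0.18,0],
    [0,0,-0.205,0],
    [0,0,-0.23,0],
    [0,0,-0.25,0],
    [0,0,-0.262,0],
    [0,0,-0.267,0],
    [0,0,-0.267,0]
  ]
}}

```text
clock: 17.8
position: [0.5454, -0.3152, 0.3097]
ee_rot: [-2.403, -2.023, 0.0]
force: [0.2, 0.1, -3.8]
width: 0.193
gripper_force: 54.1
```

Emit:
{"op": "jog_arm", "data": {
  "moves": [
    [0.01,-0.002,0,0],
    [0.03,-0.006,0,0],
    [0.055,-0.011,0,0],
    [0.08,-0.016,0,0],
    [0.105,-0.021,0,0],
    [0.13,-0.026,0,0],
    [0.155,-0.031,0,0],
    [0.18,-0.036,0,0],
    [0.205,-0.041,0,0],
    [0.23,-0.046,0,0],
    [0.255,-0.051,0,0],
    [0.28,-0.056,0,0],
    [0.305,-0.061,0,0],
    [0.33,-0.066,0,0],
    [0.35,-0.07,0,0],
    [0.365,-0.073,0,0],
    [0.377,-0.0755,0,0],
    [0.382,-0.0765,0,0],
    [0.382,-0.0765,0,0]
  ]
}}

```text
clock: 20.18
position: [0.5352, 0.0741, 0.3096]
ee_rot: [2.403, 2.024, -0.0]
force: [0.6, -0.2, -3.2]
width: 0.191
gripper_force: 54.1
```

```bash
cat >> h.py <<'E'
def pitch(n="side",f=None,c=None):
    d=snap(n); s=arm.observe(); M=R.from_rotvec(s["ee_rot"]).as_matrix(); g=s["position"]-.008*M[:,2]
    P=(world(d)-g)@np.c_[M[:,0],-M[:,1],-M[:,2]]   # forward, left, up from grip
    best=None
    for th in np.radians(np.arange(-20,95,1)):
        c0,s0=np.cos(th),np.sin(th); X=P[...,0]*c0-P[...,2]*s0; Z=P[...,0]*s0+P[...,2]*c0
        k=((X>42)&(X<136)) if 0 else ((X>.042)&(X<.136))
        a=(k&(np.abs(P[...,1])<.034)&(np.abs(Z+.027)<.003)).sum()
        if best is None or a>best[0]: best=(int(a),round(float(np.degrees(th))))
    print("pitch down deg",best,"pos",s["position"].round(4),"F",s["force"].round(1),"t",s["clock"])
    if f: crop(d,*c,f)
    return d
E
python3 - <<'E'
from h import *
pitch("side"); d=pitch("top"); go(.536,.0745,.297)
E
```

```text
pitch down deg (312, 2) pos [0.5353 0.0736 0.3096] F [ 0.2  0.6 -1.6] t 20.225
pitch down deg (287, 1) pos [0.5354 0.0734 0.3096] F [-0.4 -0.  -2.6] t 20.275
shift [0.0012 0.0004 0.0126] spin 0 pos [0.5354 0.0734 0.3096] t 20.275
```

Emit:
{"op": "jog_arm", "data": {
  "moves": [
    [0.001,0,0.004,0],
    [0.001,0,0.009,0],
    [0.001,0,0.012,0],
    [0.001,0,0.012,0]
  ],
  "newtons": 25
}}

```text
clock: 20.78
position: [0.5353, 0.075, 0.2973]
ee_rot: [-2.403, -2.023, 0.001]
force: [0.1, -0.6, -2.6]
width: 0.196
gripper_force: 25.0
```

```bash
python3 -c "
from h import *
pitch()"
```

```text
pitch down deg (324, 3) pos [0.5354 0.0751 0.2976] F [-0.3  0.9 -2.7] t 20.825
```

Emit:
{"op": "jog_arm", "data": {
  "moves": [
    [0,0,0,0],
    [0,0,0,0]
  ],
  "newtons": 15
}}

```text
clock: 21.08
position: [0.5355, 0.0752, 0.2978]
ee_rot: [2.403, 2.024, 0.0]
force: [0.2, -0.8, -3.4]
width: 0.196
gripper_force: 15.0
```

```bash
python3 -c "
from h import *
pitch()"
```

```text
pitch down deg (347, 42) pos [0.5354 0.0751 0.2978] F [-0.5 -1.  -2.9] t 21.125
```

Emit:
{"op": "jog_arm", "data": {
  "moves": [
    [0,0,0,0],
    [0,0,0,0],
    [0,0,0,0],
    [0,0,0,0]
  ],
  "newtons": 30
}}

```text
clock: 21.62
position: [0.5355, 0.0753, 0.2978]
ee_rot: [2.403, 2.024, 0.0]
force: [0.4, 0.1, -1.7]
width: 0.194
gripper_force: 30.0
```

```bash
python3 -c "
from h import *
d=pitch('side','pics/s6.png',(150,110,350,270)); t=snap('top'); crop(t,140,130,300,250,4,'pics/t6.png')"
python3 -c "
import cv2,numpy as np
a=cv2.imread('pics/s6.png');b=cv2.imread('pics/t6.png');a=cv2.resize(a,(400,320));b=cv2.resize(b,(400,300));cv2.imwrite('pics/m6.png',np.vstack([a[:300],b]))"
```

```text
pitch down deg (525, 49) pos [0.5355 0.0752 0.2978] F [ 0.1  0.5 -2.5] t 21.675Traceback (most recent call last):
  File "<string>", line 3, in <module>
    d=pitch('side','pics/s6.png',(150,110,350,270)); t=snap('top'); crop(t,140,130,300,250,4,'pics/t6.png')
  File "h.py", line 41, in pitch
    if f: crop(d,*c,f)
          ~~~~^^^^^^^^
TypeError: crop() missing 1 required positional argument: 'f'
[ WARN:0@0.008] global loadsave.cpp:275 findDecoder imread_('pics/s6.png'): can't open/read file: check file path/integrity
[ WARN:0@0.008] global loadsave.cpp:275 findDecoder imread_('pics/t6.png'): can't open/read file: check file path/integrity
Traceback (most recent call last):
cv2.error: OpenCV(4.12.0) /io/opencv/modules/imgproc/src/resize.cpp:4208: error: (-215:Assertion failed) !ssize.empty() in function 'resize'
```

```bash
python3 -c "
from h import *
t=snap('top'); d=load('side'); a=d['color'][110:260,150:350]; b=t['color'][130:280,130:330]
cv2.imwrite('pics/m6.png',cv2.resize(np.vstack([a,b])[...,::-1],None,fx=2,fy=2,interpolation=2))"
```

```text
(no output)
```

View pics/m6.png

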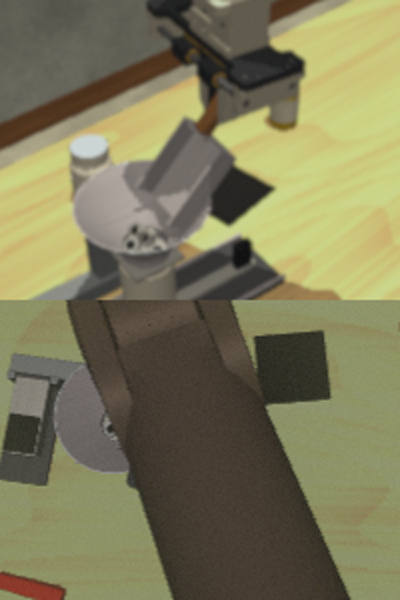

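Emit:
{"op": "jog_arm", "data": {
  "moves": [
    [0,0,-0.01,0],
    [0,0,-0.025,0],
    [0,0,-0.045,0],
    [-0.02,0.004,-0.06,0],
    [-0.05,0.009,-0.06,0],
    [-0.085,0.015,-0.06,0],
    [-0.12,0.022,-0.06,0],
    [-0.155,0.028,-0.06,0],
    [-0.19,0.034,-0.06,0],
    [-0.225,0.041,-0.05,0],
    [-0.26,0.047,-0.02,0],
    [-0.295,0.053,0.01,0],
    [-0.33,0.06,0.04,0],
    [-0.365,0.066,0.07,0],
    [-0.395,0.071,0.09,0],
    [-0.415,0.075,0.11,0],
    [-0.423,0.0765,0.13,0],
    [-0.423,0.0765,0.145,0],
    [-0.423,0.0765,0.15,0],
    [-0.423,0.0765,0.15,0]
  ]
}}

```text
clock: 24.22
position: [0.5392, -0.3535, 0.1479]
ee_rot: [-2.401, -2.025, -0.001]
force: [0.2, 0.6, -2.5]
width: 0.19
gripper_force: 30.0
```

```bash
python3 -c "
from h import *
pitch(); go(.539,-.355,.023); t=snap('top'); W=world(t); h=(abs(W[...,0]-.553)<.03)&(abs(W[...,1]-.173)<.03); print(np.percentile(W[h][:,2],[2,10,25,50,90]))
a=t['color'][140:230,150:310]; b=load('side')['color'][150:260,160:300]
cv2.imwrite('pics/t7.png',cv2.resize(a[...,::-1],None,fx=4,fy=4,interpolation=2)); cv2.imwrite('pics/s7.png',cv2.resize(b[...,::-1],None,fx=4,fy=4,interpolation=2))"
```

```text
pitch down deg (356, 49) pos [ 0.5394 -0.3539  0.1484] F [-1.  -0.3 -0.9] t 24.275
shift [-0.0012 -0.0003  0.1254] spin 0 pos [ 0.5394 -0.3539  0.1484] t 24.275
[0.12622947 0.12880735 0.13755295 0.14444446 0.15457632]
```

View pics/t7.png

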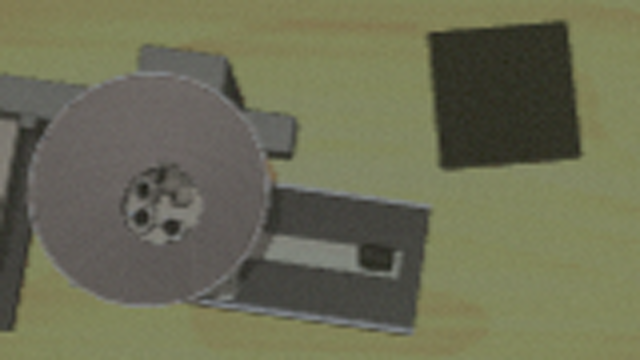

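Emit:
{"op": "jog_arm", "data": {
  "moves": [
    [0,0,0.015,0],
    [0,0,0.03,0],
    [0,0,0.045,0],
    [0,0,0.06,0],
    [0,0,0.075,0],
    [0,0,0.085,0],
    [0,0,0.095,0],
    [0,0,0.105,0],
    [0,0,0.112,0],
    [0,0,0.119,0],
    [0,0,0.123,0],
    [0,0,0.125,0],
    [0,0,0.125,0],
    [0,0,0.125,0]
  ],
  "newtons": 12
}}

```text
clock: 26.08
position: [0.5384, -0.3561, 0.0235]
ee_rot: [2.403, 2.022, -0.002]
force: [-2.7, -3.8, 6.4]
width: 0.193
gripper_force: 12.0
```

```bash
python3 -c "
from h import *
pitch(); pitch('top')"
```

```text
pitch down deg (239, -1) pos [ 0.5385 -0.3561  0.0235] F [-2.5 -3.1  5.5] t 26.125
pitch down deg (457, -2) pos [ 0.5384 -0.3561  0.0235] F [-3.  -3.4  5.4] t 26.175
```

Emit:
{"op": "jog_arm", "data": {
  "moves": [
    [0,0,0,0],
    [0,0,0,0],
    [0,0,0,0],
    [0,0,-0.03,0],
    [0,0,-0.08,0],
    [0,0,-0.13,0],
    [0,0,-0.18,0],
    [0.02,-0.003,-0.23,0],
    [0.07,-0.01,-0.26,0],
    [0.12,-0.02,-0.26,0],
    [0.17,-0.027,-0.26,0]
  ],
  "hand": 0.06
}}

```text
clock: 27.55
position: [0.541, -0.1808, 0.2833]
ee_rot: [2.402, 2.023, 0.001]
force: [1.0, 1.2, 0.1]
width: 0.654
gripper_force: 0.0
```

```bash
python3 -c "
from h import *
t=snap('top'); W=world(t); 
go(.546,.328,.16,np.radians(173.2)); s=snap('side'); a=s['color'][130:260,270:420]; cv2.imwrite('pics/s8.png',cv2.resize(a[...,::-1],None,fx=4,fy=4,interpolation=2))"
```

```text
shift [ 0.4936 -0.0767  0.1256] spin -0.0438 pos [ 0.5417 -0.172   0.2835] t 27.6
```

View pics/s8.png

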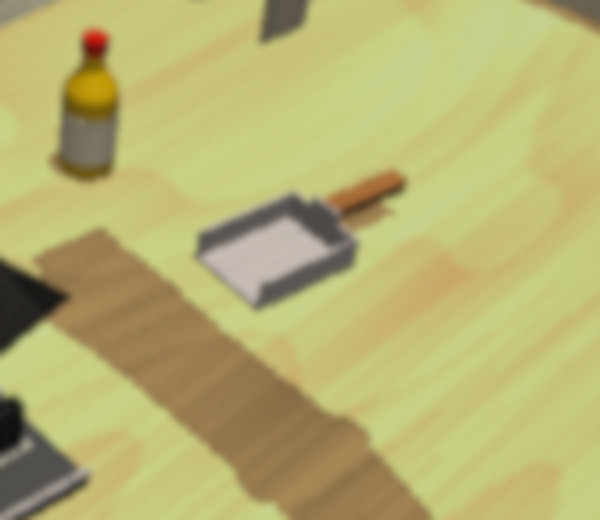

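Emit:
{"op": "jog_arm", "data": {
  "moves": [
    [0.05,-0.008,0,0],
    [0.1,-0.016,0,0],
    [0.15,-0.024,0,0],
    [0.2,-0.032,0,0],
    [0.25,-0.04,0,0],
    [0.3,-0.048,0,0],
    [0.35,-0.055,0,-0.02],
    [0.4,-0.063,0,-0.04],
    [0.45,-0.07,0,-0.044],
    [0.493,-0.077,0,-0.044],
    [0.493,-0.077,0.05,-0.044],
    [0.493,-0.077,0.1,-0.044],
    [0.493,-0.077,0.14,-0.044],
    [0.493,-0.077,0.14,-0.044],
    [0.493,-0.077,0.14,-0.044]
  ],
  "hand": 0.0,
  "newtons": 15
}}

```text
clock: 29.52
position: [0.5499, 0.317, 0.1443]
ee_rot: [-2.358, -2.076, -0.003]
force: [0.1, 0.3, 1.0]
width: 0.004
gripper_force: 0.0
```

```bash
python3 -c "
from h import *
go(.546,.328,.066,np.radians(173.2))
s=snap('side'); t=snap('top'); a=s['color'][170:340,100:270]; b=t['color'][130:230,120:240]
cv2.imwrite('pics/s9.png',cv2.resize(a[...,::-1],None,fx=3.5,fy=3.5,interpolation=2))"
```

```text
shift [ 0.0103 -0.0054  0.0783] spin -0.0084 pos [0.5499 0.317  0.1443] t 29.525
```

View pics/s9.png

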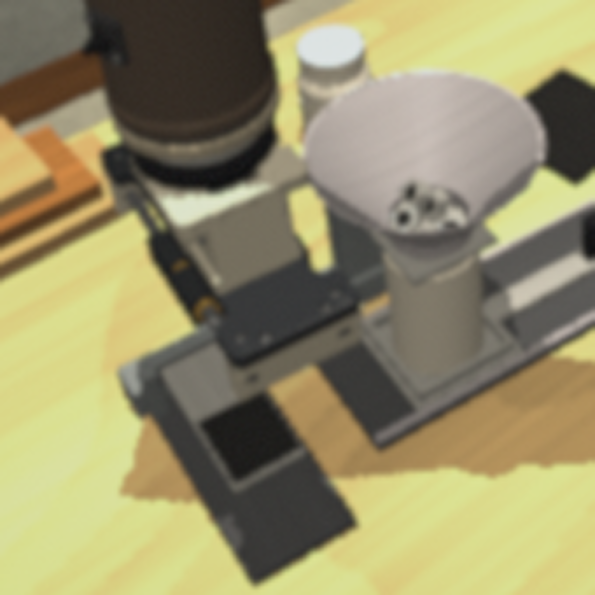

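Emit:
{"op": "jog_arm", "data": {
  "moves": [
    [0.01,-0.0055,0,-0.008],
    [0.01,-0.0055,0.02,-0.008],
    [0.01,-0.0055,0.05,-0.008],
    [0.01,-0.0055,0.07,-0.008],
    [0.01,-0.0055,0.07,-0.008],
    [0.01,-0.0055,0.07,-0.008]
  ]
}}

```text
clock: 30.38
position: [0.5453, 0.3274, 0.0732]
ee_rot: [-2.35, -2.085, -0.001]
force: [1.0, 0.3, 0.1]
width: 0.001
gripper_force: 0.0
```

```bash
python3 -c "
from h import *
d=load('side')
print([onplane(d,100+u/3.5,170+v/3.5,.055).round(4) for u,v in((203,425),(262,393),(298,450),(240,485))])
go(.546,.328,.037)"
```

```text
[array([0.5749, 0.3478, 0.055 ]), array([0.5708, 0.3062, 0.055 ]), array([0.5181, 0.3138, 0.055 ]), array([0.5209, 0.3544, 0.055 ])]
shift [0.0006 0.0006 0.0362] spin 0 pos [0.5453 0.3274 0.0732] t 30.375
```

Pad centre is (0.546, 0.329) from both cameras. Pressing.

Emit:
{"op": "jog_arm", "data": {
  "moves": [
    [0,0,0.01,0],
    [0,0,0.018,0],
    [0,0,0.026,0],
    [0,0,0.032,0],
    [0,0,0.035,0],
    [0,0,0.035,0]
  ]
}}

```text
clock: 31.12
position: [0.5473, 0.3279, 0.0399]
ee_rot: [2.349, 2.084, 0.008]
force: [1.3, -0.6, 16.0]
width: -0.001
gripper_force: 7.0
```

Emit:
{"op": "jog_arm", "data": {
  "moves": [
    [0,0,0.002,0],
    [0,0,0.003,0],
    [0,0,0.003,0],
    [0,0,0.003,0]
  ]
}}

```text
clock: 31.62
position: [0.5475, 0.3281, 0.039]
ee_rot: [2.349, 2.083, 0.01]
force: [-3.9, -6.7, 35.5]
width: 0.01
gripper_force: 17.3
```

Emit:
{"op": "jog_arm", "data": {
  "moves": [
    [0,0,-0.001,0],
    [0,0,-0.001,0],
    [0,0,-0.001,0],
    [0,0,-0.001,0],
    [0,0,-0.001,0],
    [0,0,-0.001,0],
    [0,0,-0.001,0],
    [0,0,-0.001,0]
  ]
}}

```text
clock: 32.62
position: [0.5475, 0.3281, 0.0393]
ee_rot: [2.349, 2.083, 0.009]
force: [-2.5, -4.3, 28.7]
width: -0.0
gripper_force: 13.8
```

```bash
python3 -c "
from h import *
s=snap('side'); t=snap('top'); a=s['color'][200:290,150:270]; b=t['color'][150:240,150:270]
cv2.imwrite('pics/s10.png',cv2.resize(np.hstack([a,b])[...,::-1],None,fx=3.3,fy=3.3,interpolation=2))
def cnt(d): 
  W=world(d); m=(W[...,2]<.15)&(W[...,2]>.02)&(abs(W[...,0]-.553)<.03)&(abs(W[...,1]-.173)<.03); return np.percentile(W[m][:,2],[2,10,50,90]).round(3)
print(cnt(s),cnt(t))"
```

```text
[0.023 0.038 0.095 0.142] [0.021 0.024 0.08  0.148]
```

View pics/s10.png

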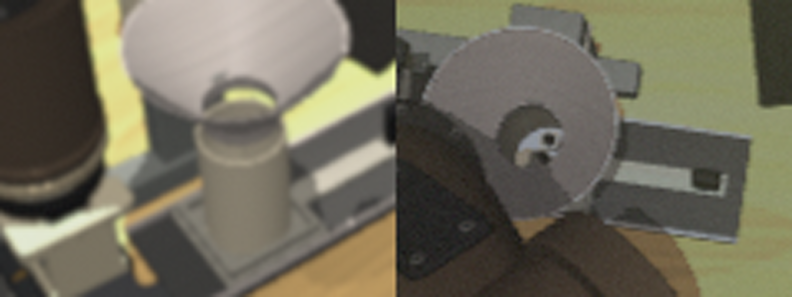

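```bash
python3 -c "
from h import *
for n,(u,v) in (('side',(216,224)),('top',(193,191))):
  d=load(n); W=world(d); np.set_printoptions(linewidth=200)
  print(n); print((W[v-10:v+11:2,u-12:u+26:2,2]*1000).astype(int)); print(d['color'][v-10:v+11:2,u-12:u+26:2].mean(-1).astype(int))
  P=W[v-10:v+6,u-10:u+10]; r=np.hypot(P[...,0]-.553,P[...,1]-.173); print('cone dev mm'); print(((P[...,2]-(.142+(r-.026)/.81))*1000).astype(int)[::2,::2])
"
```

```text
side
[[171 167 167 163 162 160 160 160 156 160 157 158 160 159 161 163 164 168 171]
 [169 165 164 160 160 156 156 155 155 154 156 156 158 156 159 161 164 165 168]
 [166 162 161 159 158 154 153 151 151 150 152 151 151 153 157 157 160 162 166]
 [162 160 157 155 153 150 150 147 146 147 146 147 149 150 151 154 156 161 164]
 [163 160 153 151 149 147 147 146 142 143 143 146 146 146 151 152 155 158 162]
 [162 156 152 148 148 145 142 140 137 138 138 138 139 142 145 149 152 156 162]
 [158 153 151 145 143 139 137 134 134 133 130 133 134 136 141 147 151 155 163]
 [162 154 148 143 141 135 130   0  -2   0  -1  -2   0 130 136 145 151 781 166]
 [161 155 148 142 135 129  70  -2 114 113 114 113 112   0 131 145 151 161 181]
 [169 157 149 146 129 113 112 112 108 108 106 109 110 112 115 145 203 201  -3]
 [202 203 159 147 112 110 105 104 103 101 100 100 102 203 203 198 167   0   0]]
[[183 183 185 187 190 192 193 191 193 193 193 189 184 181 179 175 171 168 167]
 [180 184 185 188 190 189 188 190 195 196 192 187 182 180 177 173 170 169 168]
 [180 183 185 185 184 187 190 193 196 194 190 186 181 178 174 172 1
[... 2771 characters left out ...]
 101  98  97 100 108  53]
 [ 74  63  61 123 120  72  45  36 106 100  99  99 101  99 100  99  97  99  55]
 [ 74  75  62 118 103  71  69  53 101 100  98  98  98 101 101  98 124  90  93]
 [ 74  75  70  74  77  75  71  74  90  98  98  98  99  98  98  94 110  95 126]]
cone dev mm
[[   0    4    0    0    0    2    2    1    1    3]
 [   4    0  -14  -38  -45  -44   -8    4   -2    2]
 [  -7  -42  -55  -62  -67  -72  -71  -61    2    3]
 [ -37  -59  -74  -85  -92 -100 -105 -101    1    2]
 [ -51  -73  -91 -106 -120 -127 -123 -119 -120    0]
 [ -62  -87 -113 -119 -122 -105  -99 -101 -119    0]
 [ -76 -103 -126 -116 -111  -97  -95  -95 -108    1]
 [ -78 -115 -122 -115 -108  -85  -86  -89    3    1]]
```

Emit:
{"op": "jog_arm", "data": {
  "moves": [
    [0,0,-0.01,0],
    [0,0,-0.02,0],
    [0,0,-0.035,0],
    [0,0,-0.07,0],
    [0,0,-0.12,0],
    [0,0,-0.17,0],
    [0,0,-0.22,0],
    [-0.03,0.002,-0.26,0],
    [-0.08,0.006,-0.26,0],
    [-0.13,0.01,-0.26,0],
    [-0.18,0.014,-0.26,0],
    [-0.23,0.018,-0.26,0],
    [-0.28,0.022,-0.26,0],
    [-0.297,0.024,-0.26,0],
    [-0.297,0.024,-0.22,0],
    [-0.297,0.024,-0.18,0],
    [-0.297,0.024,-0.18,0]
  ],
  "hand": 0.04
}}

```text
clock: 34.85
position: [0.5318, 0.0293, 0.2137]
ee_rot: [-2.346, -2.084, 0.006]
force: [-0.4, -0.8, 0.1]
width: 0.435
gripper_force: 0.0
```

```bash
python3 -c "
from h import *
go(.536,.030,.038,np.radians(173.2))
d=snap('side');W=world(d); m=(W[...,2]>.051)&(W[...,2]<.062)&(W[...,0]>.5)&(W[...,0]<.58)&(W[...,1]>-.02)&(W[...,1]<.07)&(d['color'].max(-1)<70); p=W[m]; print(len(p),p.mean(0),p.min(0),p.max(0))
m=(W[...,2]>.04)&(W[...,2]<.07)&(W[...,0]>.5)&(W[...,0]<.62)&(W[...,1]>.3)&(W[...,1]<.36); print('pedal z',W[m].mean(0))"
```

```text
shift [0.0014 0.005  0.1757] spin 0.0004 pos [0.5318 0.0293 0.2137] t 34.85
36 [0.53953832 0.03312724 0.05470569] [0.53257089 0.02131969 0.0518238 ] [0.54713361 0.04374236 0.05856921]
pedal z [0.56652387 0.32950361 0.05203343]
```

Emit:
{"op": "jog_arm", "data": {
  "moves": [
    [0.001,0.006,0.04,0],
    [0.001,0.006,0.09,0],
    [0.001,0.006,0.13,0],
    [0.001,0.006,0.16,0],
    [0.001,0.006,0.175,0],
    [0.001,0.006,0.175,0],
    [0.001,0.006,0.175,0]
  ]
}}

```text
clock: 35.78
position: [0.5409, 0.0298, 0.0423]
ee_rot: [2.349, 2.084, 0.003]
force: [0.4, -0.0, 1.2]
width: 0.436
gripper_force: 0.0
```

Emit:
{"op": "jog_arm", "data": {
  "moves": [
    [0,0,0,0],
    [0,0,0,0],
    [0,0,0,0],
    [0,0,0,0],
    [0,0,0,0]
  ],
  "hand": 0.005
}}

```text
clock: 36.4
position: [0.5404, 0.0294, 0.041]
ee_rot: [2.349, 2.085, 0.002]
force: [1.7, -1.2, 2.0]
width: 0.151
gripper_force: 15.0
```

Emit:
{"op": "jog_arm", "data": {
  "moves": [
    [-0.006,0,0,0],
    [-0.016,0,0,0],
    [-0.028,0,0,0],
    [-0.04,0,0,0],
    [-0.052,0,0,0],
    [-0.064,0,0,0],
    [-0.076,0,0,0],
    [-0.088,0,0,0],
    [-0.1,0,0,0],
    [-0.112,0,0,0],
    [-0.122,0,0,0],
    [-0.128,0,0,0],
    [-0.131,0,0,0],
    [-0.131,0,0,0],
    [-0.131,0,0,0]
  ]
}}

```text
clock: 38.28
position: [0.5258, -0.0999, 0.0411]
ee_rot: [2.348, 2.085, 0.006]
force: [8.5, 3.2, -3.0]
width: 0.149
gripper_force: 15.0
```

Emit:
{"op": "jog_arm", "data": {
  "moves": [
    [0,0,0,0],
    [0,0,0,0],
    [0,0,0,0],
    [0,0,-0.02,0],
    [0,0,-0.07,0],
    [0,0,-0.12,0],
    [0,0,-0.17,0],
    [-0.05,0,-0.2,0],
    [-0.1,0,-0.2,0],
    [-0.15,0,-0.2,0],
    [-0.18,0,-0.2,0],
    [-0.18,0,-0.2,0]
  ],
  "hand": 0.09
}}

```text
clock: 39.78
position: [0.5011, -0.2825, 0.2401]
ee_rot: [-2.354, -2.079, 0.003]
force: [-0.3, 1.0, 0.0]
width: 0.983
gripper_force: 0.0
```

```bash
python3 -c "
from h import *
for n in('top','side'):
  d=snap(n);W=world(d); m=(W[...,2]>.104)&(W[...,2]<.124)&(W[...,0]>.45)&(W[...,0]<.62)&(W[...,1]>-.03)&(W[...,1]<.095); p=W[m]; print(n,len(p),p.mean(0).round(4),cv2.minEnclosingCircle(p[:,:2].astype(np.float32)))
d=load('top'); a=d['color'][150:240,180:330]; cv2.imwrite('pics/t11.png',cv2.resize(a[...,::-1],None,fx=5,fy=5,interpolation=2))"
```

```text
top 107 [0.5387 0.0447 0.1146] ((0.5386213660240173, 0.04380999132990837), 0.03308957442641258)
side 198 [0.5409 0.0458 0.1108] ((0.5415083169937134, 0.044637199491262436), 0.03382027894258499)
```

View pics/t11.png

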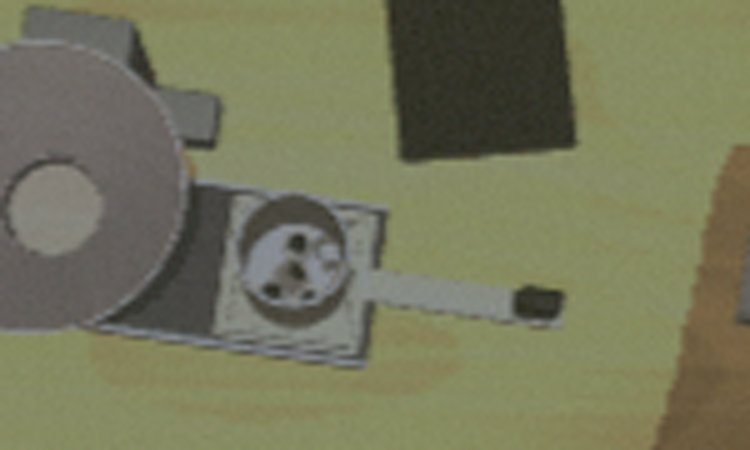

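Emit:
{"op": "jog_arm", "data": {
  "moves": [
    [0.05,0,0,0],
    [0.1,0,0,0],
    [0.15,0,0,0],
    [0.2,0,0,0],
    [0.25,-0.001,0,0],
    [0.3,-0.001,0,0],
    [0.329,-0.001,0,0],
    [0.329,-0.001,0.03,0],
    [0.329,-0.001,0.06,0],
    [0.329,-0.001,0.06,0],
    [0.329,-0.001,0.06,0]
  ],
  "newtons": 20
}}

```text
clock: 41.25
position: [0.541, 0.0485, 0.1818]
ee_rot: [2.348, 2.087, 0.002]
force: [-0.5, 0.8, -0.2]
width: 0.982
gripper_force: 0.0
```

```bash
python3 -c "
from h import *
go(.539,.0443,.090,np.radians(173.2))"
```

```text
shift [-0.0044 -0.0015  0.0918] spin 0.0008 pos [0.541  0.0485 0.1818] t 41.25
```

Emit:
{"op": "jog_arm", "data": {
  "moves": [
    [-0.0045,-0.0015,0.01,0],
    [-0.0045,-0.0015,0.03,0],
    [-0.0045,-0.0015,0.05,0],
    [-0.0045,-0.0015,0.075,0],
    [-0.0045,-0.0015,0.092,0],
    [-0.0045,-0.0015,0.092,0],
    [-0.0045,-0.0015,0.092,0]
  ]
}}

```text
clock: 42.12
position: [0.5393, 0.0433, 0.0895]
ee_rot: [2.349, 2.085, 0.001]
force: [0.3, 0.7, -0.1]
width: 0.981
gripper_force: 0.0
```

Emit:
{"op": "jog_arm", "data": {
  "moves": [
    [0,0,0,0],
    [0,0,0,0],
    [0,0,0,0],
    [0,0,0,0],
    [0,0,0,0]
  ],
  "hand": 0.05
}}

```text
clock: 42.75
position: [0.5396, 0.0432, 0.0893]
ee_rot: [2.349, 2.084, 0.002]
force: [2.6, -0.9, 5.2]
width: 0.723
gripper_force: 20.0
```

Emit:
{"op": "jog_arm", "data": {
  "moves": [
    [0,0,-0.01,0],
    [0,0,-0.02,0],
    [0,0,-0.035,0],
    [0,0,-0.05,0],
    [0,0,-0.065,0],
    [0,0,-0.07,0],
    [0,0,-0.07,0]
  ]
}}

```text
clock: 43.62
position: [0.5389, 0.0431, 0.1591]
ee_rot: [2.35, 2.085, 0.001]
force: [0.9, -1.1, -2.5]
width: 0.727
gripper_force: 20.0
```

```bash
python3 -c "
from h import *
go(.671,-.0665,.082,np.radians(173.2))"
```

```text
shift [-0.0931  0.1442  0.0771] spin -0.0006 pos [0.5389 0.0431 0.1591] t 43.625
```

Emit:
{"op": "jog_arm", "data": {
  "moves": [
    [-0.01,0.015,0,0],
    [-0.025,0.038,0,0],
    [-0.041,0.063,0,0],
    [-0.057,0.088,0,0],
    [-0.073,0.113,0,0],
    [-0.087,0.134,0,0],
    [-0.093,0.144,0,0],
    [-0.093,0.144,0.015,0],
    [-0.093,0.144,0.03,0],
    [-0.093,0.144,0.045,0],
    [-0.093,0.144,0.06,0],
    [-0.093,0.144,0.07,0],
    [-0.093,0.144,0.075,0],
    [-0.093,0.144,0.078,0],
    [-0.093,0.144,0.079,0],
    [-0.093,0.144,0.079,0],
    [-0.093,0.144,0.079,0]
  ]
}}

```text
clock: 45.75
position: [0.6709, -0.0663, 0.0801]
ee_rot: [2.349, 2.085, 0.001]
force: [-0.8, -0.3, -1.6]
width: 0.725
gripper_force: 20.0
```

Within 1 mm of the mat; release slowly, then go to the carriage grip.

Emit:
{"op": "jog_arm", "data": {
  "moves": [
    [0,0,0.001,0],
    [0,0,0.001,0],
    [0,0,0.001,0]
  ]
}}

```text
clock: 46.12
position: [0.671, -0.0662, 0.0793]
ee_rot: [2.349, 2.085, 0.001]
force: [-0.5, -0.0, 4.5]
width: 0.724
gripper_force: 20.0
```

Emit:
{"op": "jog_arm", "data": {
  "moves": [
    [0,0,0,0],
    [0,0,0,0],
    [0,0,0,0],
    [0,0,0,0],
    [0,0,-0.02,0],
    [0,0,-0.06,0],
    [0,0,-0.11,0],
    [0,0,-0.15,0],
    [0,0,-0.15,0]
  ],
  "hand": 0.0918
}}

```text
clock: 47.25
position: [0.6728, -0.0657, 0.2345]
ee_rot: [2.345, 2.082, 0.01]
force: [0.5, 0.5, 0.4]
width: 0.998
gripper_force: 0.0
```

```bash
python3 -c "
from h import *
go(.5245,-.0995,.15,np.radians(173.2))
d=snap('side');W=world(d); m=(W[...,2]>.095)&(W[...,2]<.115)&(abs(W[...,0]-.671)<.06)&(abs(W[...,1]+.066)<.06); p=W[m]; print(len(p),p.mean(0),cv2.minEnclosingCircle(p[:,:2].astype(np.float32)))
m=(W[...,2]>.051)&(W[...,2]<.062)&(W[...,0]>.48)&(W[...,0]<.57)&(W[...,1]>-.14)&(W[...,1]<-.06)&(d['color'].max(-1)<70); p=W[m]; print(len(p),p.mean(0),p.min(0),p.max(0))"
```

```text
shift [-0.0513 -0.1439  0.0832] spin -0.0003 pos [ 0.6728 -0.0657  0.2345] t 47.25
150 [ 0.67044646 -0.06303013  0.10091606] ((0.6714738607406616, -0.06507488340139389), 0.03446655347943306)
22 [ 0.52297194 -0.09601582  0.05504269] [ 0.51893163 -0.1081828   0.05147226] [ 0.52863828 -0.08614231  0.05900588]
```

Emit:
{"op": "jog_arm", "data": {
  "moves": [
    [-0.015,-0.04,0,0],
    [-0.03,-0.08,0,0],
    [-0.045,-0.12,0,0],
    [-0.051,-0.144,0,0],
    [-0.051,-0.144,0.04,0],
    [-0.051,-0.144,0.08,0],
    [-0.051,-0.144,0.08,0],
    [-0.051,-0.144,0.08,0]
  ],
  "hand": 0.04,
  "newtons": 15
}}

```text
clock: 48.3
position: [0.5221, -0.0996, 0.1497]
ee_rot: [2.349, 2.086, 0.001]
force: [0.0, -0.9, 0.0]
width: 0.434
gripper_force: 0.0
```

```bash
python3 -c "
from h import *
go(.524,-.0985,.040,np.radians(173.2))"
```

```text
shift [0.0012 0.0017 0.1097] spin -0.0001 pos [ 0.5221 -0.0996  0.1497] t 48.3
```

Emit:
{"op": "jog_arm", "data": {
  "moves": [
    [0.001,0.002,0.03,0],
    [0.001,0.002,0.06,0],
    [0.001,0.002,0.09,0],
    [0.001,0.002,0.11,0],
    [0.001,0.002,0.11,0],
    [0.001,0.002,0.11,0]
  ]
}}

```text
clock: 49.05
position: [0.525, -0.0991, 0.0403]
ee_rot: [2.348, 2.084, 0.002]
force: [-0.8, -0.3, 0.4]
width: 0.435
gripper_force: 0.0
```

Emit:
{"op": "jog_arm", "data": {
  "moves": [
    [0,0,0,0],
    [0,0,0,0],
    [0,0,0,0],
    [0,0,0,0],
    [0,0,0,0]
  ],
  "hand": 0.005
}}

```text
clock: 49.68
position: [0.5259, -0.0993, 0.0394]
ee_rot: [2.348, 2.083, 0.004]
force: [5.6, -1.7, -1.9]
width: 0.155
gripper_force: 15.0
```

Emit:
{"op": "jog_arm", "data": {
  "moves": [
    [0.006,0,0,0],
    [0.016,0,0,0],
    [0.028,0,0,0],
    [0.04,0,0,0],
    [0.052,0,0,0],
    [0.064,0,0,0],
    [0.076,0,0,0],
    [0.088,0,0,0],
    [0.1,0,0,0],
    [0.112,0,0,0],
    [0.122,0,0,0],
    [0.128,0,0,0],
    [0.131,0,0,0],
    [0.132,0,0,0],
    [0.132,0,0,0]
  ]
}}

```text
clock: 51.55
position: [0.5404, 0.0299, 0.0393]
ee_rot: [2.349, 2.081, -0.001]
force: [4.1, -9.1, 6.8]
width: 0.154
gripper_force: 15.0
```

Emit:
{"op": "jog_arm", "data": {
  "moves": [
    [0,0,0,0],
    [0,0,0,0],
    [0,0,0,0],
    [0,0,-0.03,0],
    [0,0,-0.08,0],
    [0,0,-0.13,0],
    [0,0,-0.18,0],
    [-0.05,0,-0.2,0],
    [-0.1,-0.04,-0.2,0],
    [-0.13,-0.08,-0.2,0],
    [-0.15,-0.1,-0.2,0],
    [-0.15,-0.1,-0.2,0]
  ],
  "hand": 0.04
}}

```text
clock: 53.05
position: [0.4205, -0.1063, 0.2386]
ee_rot: [2.353, 2.082, -0.002]
force: [0.7, 0.2, -0.3]
width: 0.436
gripper_force: 0.0
```

```bash
python3 -c "
from h import *
for n in('side','top'):
  d=snap(n);W=world(d)
  def f(t,zl,zh,x0,x1,y0,y1,dark=0):
    m=(W[...,2]>zl)&(W[...,2]<zh)&(W[...,0]>x0)&(W[...,0]<x1)&(W[...,1]>y0)&(W[...,1]<y1)
    if dark: m&=d['color'].max(-1)<70
    p=W[m]; print(n,t,len(p),p.mean(0).round(4) if len(p) else '')
    return p
  f('grip',.051,.062,.5,.58,-.14,.07,1); p=f('jar',.095,.115,.6,.73,-.13,0); 
  if len(p)>5: print(cv2.minEnclosingCircle(p[:,:2].astype(np.float32)))
  f('nutsinjar',.008,.06,.648,.695,-.09,-.043); f('pan',-.003,.01,.54,.58,-.29,-.25); f('hopper',.1,.2,.54,.57,.16,.19); f('pedal',.04,.07,.5,.57,.3,.36,1)"
```

```text
side grip 35 [0.5396 0.0335 0.055 ]
side jar 149 [ 0.6707 -0.0635  0.101 ]
((0.670587956905365, -0.06422624737024307), 0.034678924828767776)
side nutsinjar 10 [ 0.658  -0.0528  0.0424]
side pan 96 [ 0.5596 -0.2705  0.0016]
side hopper 41 [0.5628 0.1696 0.1265]
side pedal 326 [0.5471 0.33   0.0536]
top grip 41 [0.5361 0.0282 0.0566]
top jar 111 [ 0.6679 -0.0661  0.1036]
((0.6682215332984924, -0.06537345796823502), 0.0332278348505497)
top nutsinjar 159 [ 0.6801 -0.0687  0.0233]
top pan 89 [ 0.5692 -0.2696  0.0037]
top hopper 121 [0.5554 0.1747 0.1283]
top pedal 267 [0.5449 0.3275 0.0555]
```

All readings are as required.

```bash
python3 -c "
from cell import arm
print(arm.sign_off())"
```

```text
the job is handed in; nothing more can be done
None
```

The job is handed in at about 53 s of the 210 s limit: the nuts (three picked off the bench plus the two in the scoop) went through the hopper into the jar. The jar stands on the mat, the scoop lies flat on the bench, the carriage is home and the pedal is up. The hand-in gave no verdict, and these end positions are from my last camera readings.

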